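# Pack a second layer of slide cartons in the carrier

## Task

Finish packing the aluminium slide carrier: lay the white separator plate squarely on the two open slide cartons already in it, with its orange rib up and running the same way as the cartons, then stand the two loose slide cartons side by side on the plate, each upright, parallel to and straight above one of the lower cartons. Then swing the carrier's wire bail from behind up over the stack as far as it goes. Set the plate and cartons down gently without dropping them, and leave the other things on the bench where they stand.

Things in the scene. Friction and masses are not known exactly. Their poses are not given: they have to be found in the camera images.
- slide_carrier: fixed low carrier: aluminium base 108 (x) x 190 (y) mm, floor 8 mm above the worktop, two blue-railed pockets side by side at y = +50 and -50 mm, each holding one open slide carton lengthwise along x (carton tops 38 mm above the worktop). Origin: centre of its underside on the worktop; x points away from the robot (turned by up to 0.25 rad), y to the left, z up. Yaw varies.
- bail (a joint): angle of the U-shaped steel wire bail, hinged at both sides of the carrier about an axis along its y. 0 = parked, leaning back to +x 20 degrees above level; grows as it swings up and over towards -x to its stop at 1.571 (20 degrees past upright, cross bar over the middle of the stack, 89 mm above the worktop). Starts at 0 to 0.3. Stiff hinge: stays where left, moves with 1 to 2 N at the bar.
- bail_hinge (a point): middle of the bail's hinge axis, fixed on the carrier, 25 mm behind its centre (+x), 14 mm above the worktop; the cross bar is 80 mm from this axis; axes as the carrier's.
- bail_grip (a point): middle of the bail's cross bar: black rubber sleeve, 12 mm diameter, 60 mm long, along the carrier's y; the bare 8 mm wire bar goes on to 104 mm either side. It can be pinched from above across the bar.
- separator_seat (a point): where the centre of the separator's rib belongs (53 mm above the worktop, middle of the carrier); axes as the carrier's.
- separator_rib (a point): centre of the orange lifting rib of the white plastic separator plate. Plate 96 (x) x 146 (y) x 5 mm, lying flat on the worktop; rib 60 mm long along x, 10 mm thick in y, 20 mm high, standing on the middle of the plate; this point is half-way up the rib, 15 mm above the plate's underside. Half-turn symmetric; 0.12 kg.
- top_seat_left (a point): where the centre of an upper carton belongs when it stands on the plate above the left (+y) lower carton, 58 mm above the worktop; carton lengthwise along the carrier's x. Either loose carton may go to either seat.
- top_seat_right (a point): the same above the right (-y) lower carton.
- carton_a_mid (a point): loose open blue-and-white paper carton full of glass microscope slides, 32 x 82 x 30 mm high, own x = across its 32 mm width, y = along its 82 mm length, z up; 0.13 kg. Point: its centre, 15 mm above its underside.
- carton_b_mid (a point): loose open blue-and-white paper carton full of glass microscope slides, 32 x 82 x 30 mm high, own x = across its 32 mm width, y = along its 82 mm length, z up; 0.13 kg. Point: its centre, 15 mm above its underside.
- carton_low_left_mid (a point): carton already in the left pocket (loose in it): open blue-and-white paper carton full of glass microscope slides, 32 x 82 x 30 mm high, own x = across its 32 mm width, y = along its 82 mm length, z up; 0.13 kg. Point: its centre, 15 mm above its underside.
- carton_low_right_mid (a point): carton already in the right pocket (loose in it): open blue-and-white paper carton full of glass microscope slides, 32 x 82 x 30 mm high, own x = across its 32 mm width, y = along its 82 mm length, z up; 0.13 kg. Point: its centre, 15 mm above its underside.
- brown_bottle: bystander: brown bottle with blue cap, 47 mm diameter, 98 mm tall; origin at its underside.
- dark_vial: bystander: dark vial with white cap, 33 mm diameter, 73 mm tall; origin at its underside.
- bench_timer: bystander: white bench timer 62 x 66 x 18 mm; origin at its underside.
- white_dropper: bystander: small pink-and-white dropper bottle, 25 mm diameter, 66 mm tall; origin at its underside.
- cuvette: bystander: small yellowish cuvette 12 x 12 x 42 mm standing; origin at its underside.
Not all that is in view belongs to the job. Leave any green or turquoise look-alike of the part that bears carton_low_left_mid alone.

How it is judged:
By the outcome, as a careful person would: the job done as asked, in the order asked, and still so for the second after the job is handed in, with the robot touching nothing.
It also fails if it takes over 72 s, if anything falls off the work surface, if the arm or the gripper's body presses on something with over 40 N, if the wrist force passes 120 N, or if a joint passes its speed limit or range.

## Robot

A 7-joint arm with a two-finger parallel gripper is mounted at the origin on a cart in front of the work surface, level with it; the furniture and walls round the work are solid. World frame = base frame: x ahead of the robot, y to its left, z up, the work surface at z = 0. Lengths are in m, angles in rad, forces in N, time in s.
With the tool pointing down it reaches from about 0.35 to 0.9 m from the base axis. Payload 8.1 kg.
Tool frame: the origin (TCP) lies between the finger pads; the fingertips stand 25 mm ahead of it and the grasp point (between the pads) lies 6 mm ahead of it; z points along the fingers, y is the direction in which the jaws open and shut (so a half turn about z gives the same grasp; the last joint's range is limited). The gripper opens to 92 mm and grips with 3 to 60 N. Pads are 19 mm wide; open, the fingers measure 130 mm over their backs; the gripper's body (75 mm by 190 mm) begins 47 mm behind the grasp point.
Start: joints at [-1.444, 0.434, 0.025, 1.573, -0.012, 1.134, -0.075], TCP at [0.142, 0.609, 0.252] pointing down, gripper open.
Joint ranges: [-2.62, 2.62], [-0.44, 2.09], [-1.27, 1.32], [0.08, 2.57], [-1.32, 4.46], [0.12, 2], [-2.74, 2.74]. Speed limits (rad/s): [2.22, 2.22, 3.01, 3.01, 3.14, 3.14, 3.14].

## Interface

Orientations are given as a rotation vector (axis times angle).
In Python, from cell import * gives the robot as it stands.
- The arm moves only by the shell command python3 -m jog 'ROWS' [FORCE]. ROWS is JSON, one flat list of numbers, 5 for each row, row after row: the finger opening in mm, from 0 to 91.8, then the shift along the tool's x, y, z in units of 40 mm (1.0 is 40 mm), then the turn about the tool's z in units of 6 degrees (1.0 is 6 degrees). A call has 1 to 20 rows; each row shifts and turns the pose as measured when the row begins, along the tool's axes as they then stand; what a row does not reach is not made up. A row lasts 1/12 s, in which the tool goes at most 41.7 mm and 7.16 degrees, less where a joint would pass 70% of its speed; a pose out of reach is approached as far as the arm can. A call is refused whole if a number of a shift passes 1 or a number of a turn 1, either way. A call with a gripper value outside its range is refused whole. The fingers move at their own pace and stop on an object; FORCE is the grip in N (left out, the last holds). Time passes only in rows, so rows that do not move let the fingers close. It gives the time, the measured TCP pose, the force and the opening at its end, in the units of the state.
- observe(): the state, without advancing time (a new reading comes with each control period).
- get_image(name): name is "scene" or "side" or "wrist"; returns the picture (480x640x3 uint8, red, green, blue); there is no depth.
- camera_params(name): a dict with "intrinsics" (3x3 intrinsics, pixels), "xyz" and "orientation" of the camera in the world. Camera axes: x right, y down, z forward; pixel columns grow to the right and rows downward; lengths in m; the calibration is good to about 2 mm. A picture is of the moment at which its call begins: read the wrist's pose just before it. camera_params takes no time and is no camera call; for the wrist camera it gives the pose at the moment of the call.
- sign_off(): hands the job in, once; it reports no verdict.
The state is a dict: "clock": time; "joints": joint angles; "dq": joint speeds; "joint_efforts": joint torques, N m; "position": TCP position; "ee_rot": TCP orientation; "force": force on the tool from outside, world axes, zero at the start; "ft_torque": the same for the moment, N m; "width": opening from 0.0 (shut) to 1.0 (fully open).
Only numpy, scipy, OpenCV 4.12 (cv2) and the standard library are available. Lean on these libraries where they do the work, as an engineer would, in place of code of your own. Each camera call takes 0.05 s, during which the arm holds its last target. There are 200 camera calls.

## Working session

There is one attempt and no reset: what is moved stays moved. The work goes in short steps, Python scripts to look and compute and a shell command to move; the robot and the scene stay as the last step left them, time stands still between calls to the robot, and variables do not carry over. Pictures are saved under pics/ and viewed, about 8 in all and at most 12, crops included, and the job is handed in when it is done.

```bash
mkdir -p pics; ls; python3 - <<'E'
from cell import *
import cv2
s=observe();print(s)
for n in("scene","side"):
    im=get_image(n);cv2.imwrite(f"pics/{n}0.png",im[:,:,::-1]);c=camera_params(n);print(n,c)
E
```

```text
pics
{'clock': 0.0, 'joints': array([-1.44360143,  0.43519186,  0.02495246,  1.57411622, -0.01157016,
        1.13397869, -0.07507738]), 'dq': array([ 2.09797352e-05,  8.56202887e-04, -1.29329194e-03, -1.26019702e-03,
       -1.03119979e-04,  1.10717353e-03,  4.78328812e-04]), 'joint_efforts': array([-1.33050980e-03, -6.67875338e+01,  9.84282866e-01, -3.14446628e+01,
       -6.05518674e-02,  4.33503720e-02,  1.62676165e-04]), 'position': array([0.14230313, 0.6080952 , 0.25095665]), 'ee_rot': array([-3.60190185e-01, -3.12085583e+00,  2.43414956e-03]), 'force': array([-0.04843525, -0.88502397, -0.25486944]), 'ft_torque': array([ 0.02925531, -0.0565597 , -0.03524713]), 'width': 1.0019780961031857}
scene {'intrinsics': array([[515.57600033,   0.        , 312.02878305],
       [  0.        , 515.57600033, 241.5650759 ],
       [  0.        ,   0.        ,   1.        ]]), 'xyz': array([ 0.07642823, -0.63920917,  0.71826726]), 'orientation': array([-2.14839549,  0.72972559, -0.35808402])}
side {'intrinsics': array([[513.39247235,   0.        , 319.73637038],
       [  0.        , 513.39247235, 243.85435798],
       [  0.        ,   0.        ,   1.        ]]), 'xyz': array([ 0.10446357, -0.71476293,  0.80700604]), 'orientation': array([-2.19500723,  0.69441365, -0.29166872])}
```

View pics/scene0.png

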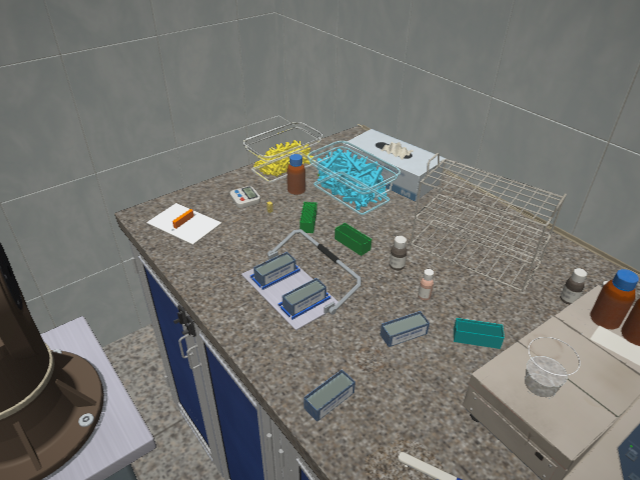

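View pics/side0.png

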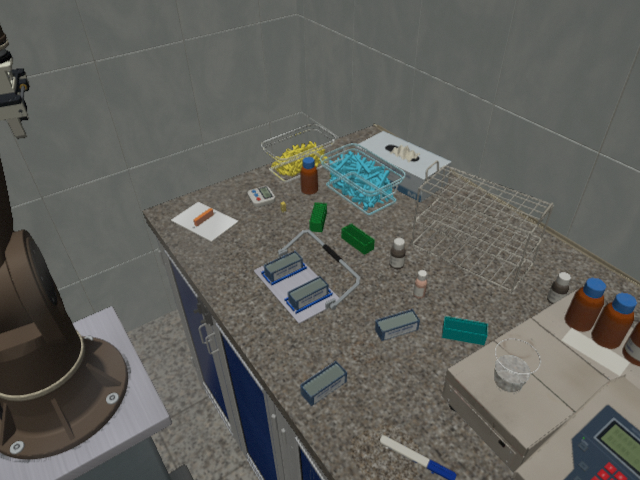

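The scene view shows the carrier at (293,290), with its bail leaning back and the black sleeve at (327,253). The white plate with the orange rib is at (184,220), and blue-white cartons are at (405,328) and (330,394). Look-alikes are green at (308,216) and (352,238), and turquoise at (478,333). The blue-white pair fit the description; the green and turquoise ones stay put.

```bash
cat > h.py <<'E'
from cell import *
import numpy as np, cv2
from scipy.spatial.transform import Rotation as R
def ray(c,px,z):
    p=np.atleast_2d(np.array(px,float)); K=c["intrinsics"]
    d=np.c_[(p[:,0]-K[0,2])/K[0,0],(p[:,1]-K[1,2])/K[1,1],np.ones(len(p))]@R.from_rotvec(c["orientation"]).as_matrix().T
    o=np.array(c["xyz"]); return o+d*((z-o[2])/d[:,2])[:,None]
def proj(c,P):
    q=(np.atleast_2d(P)-c["xyz"])@R.from_rotvec(c["orientation"]).as_matrix(); q=q@c["intrinsics"].T; return q[:,:2]/q[:,2:]
def tool(): 
    s=observe(); return s["position"],R.from_rotvec(s["ee_rot"]).as_matrix(),s
def go(target,yaw=None):
    """print shift in tool axes, units of 40mm; yaw= desired world direction angle of jaw (tool y), mod pi"""
    p,M,s=tool(); d=M.T@(np.array(target)-p)/0.04
    a=np.arctan2(M[1,1],M[0,1]); t=None
    if yaw is not None:
        e=(yaw-a+np.pi/2)%np.pi-np.pi/2; t=-np.degrees(e)/6
    print("tcp",p.round(4),"jaw",round(a,3),"tilt",M[:,2].round(3),"shift",d.round(2),"turn",None if t is None else round(t,2),"j",s["joints"].round(2),"t",round(s["clock"],2),"F",s["force"].round(1),"w",round(s["width"]*91.8,1))
E
python3 - <<'E'
from h import *
for n,pp in(("scene",{'rib':(183,217,.015),'A':(330,394,.015),'B':(405,328,.015),'lowL':(275,269,.023),'lowR':(304,298,.023),'grip':(327,253,.05),'brown':(296,190,0),'vial':(398,268,0),'drop':(425,298,0),'cuv':(269,212,0),'timer':(244,198,0),'teal':(478,333,.015),'g1':(308,216,.015),'g2':(352,238,.015)}),("side",{'rib':(204,216,.015),'A':(323,383,.015),'B':(398,326,.015),'lowL':(284,267,.023),'lowR':(308,293,.023),'grip':(332,252,.05)})):
    c=camera_params(n)
    for k,(u,v,z) in pp.items(): print(n,k,ray(c,(u,v),z)[0].round(3))
c=camera_params("wrist");p,M,s=tool();print(M.round(3),"cam in tool",M.T@(c["xyz"]-p),(M.T@R.from_rotvec(c["orientation"]).as_matrix()).round(3),c["intrinsics"])
E
```

```text
scene rib [0.436 0.31  0.015]
scene A [ 0.402 -0.27   0.015]
scene B [ 0.599 -0.244  0.015]
scene lowL [0.498 0.023 0.023]
scene lowR [ 0.494 -0.078  0.023]
scene grip [ 0.592 -0.026  0.05 ]
scene brown [0.726 0.263 0.   ]
scene vial [ 0.719 -0.109  0.   ]
scene drop [ 0.697 -0.204  0.   ]
scene cuv [0.617 0.224 0.   ]
scene timer [0.601 0.312 0.   ]
scene teal [ 0.694 -0.332  0.015]
scene g1 [0.669 0.138 0.015]
scene g2 [0.696 0.013 0.015]
side rib [0.435 0.306 0.015]
side A [ 0.399 -0.271  0.015]
side B [ 0.596 -0.25   0.015]
side lowL [0.497 0.02  0.023]
side lowR [ 0.496 -0.077  0.023]
side grip [ 0.595 -0.026  0.05 ]
[[-0.974  0.228 -0.   ]
 [ 0.228  0.974 -0.001]
 [-0.    -0.001 -1.   ]] cam in tool [ 0.08133178 -0.00096767 -0.13301693] [[ 0.    -0.954 -0.3  ]
 [ 1.     0.    -0.   ]
 [ 0.001 -0.3    0.954]] [[407.69064898   0.         322.31563688]
 [  0.         407.69064898 242.55696556]
 [  0.           0.           1.        ]]
```

```bash
python3 - <<'E'
from h import *
c=camera_params("scene")
for k,a,b,z in(('rib',(173,222),(193,211),.025),):
    q=ray(c,[a,b],z);print(k,q.round(3),np.arctan2(*(q[1]-q[0])[[1,0]]))
go((.43,.308,.2),None)
E
```

```text
rib [[0.404 0.293 0.025]
 [0.46  0.304 0.025]] 0.20207383147138835
tcp [0.1423 0.6082 0.2511] jaw 1.341 tilt [-0.    -0.001 -1.   ] shift [-8.71 -5.67  1.29] turn None j [-1.44  0.44  0.02  1.57 -0.01  1.13 -0.08] t 0.1 F [ 0.1 -0.   0.5] w 91.9
```

```bash
python3 -m jog '[91,-0.73,-0.47,0.11,0,91,-0.73,-0.47,0.11,0,91,-0.73,-0.47,0.11,0,91,-0.73,-0.47,0.11,0,91,-0.73,-0.47,0.11,0,91,-0.73,-0.47,0.11,0,91,-0.73,-0.47,0.11,0,91,-0.73,-0.47,0.11,0,91,-0.73,-0.47,0.11,0,91,-0.73,-0.47,0.11,0,91,-0.73,-0.47,0.11,0,91,-0.73,-0.47,0.11,0,91,0,0,0,-1,91,0,0,0,-1,91,0,0,0,-1,91,0,0,0,-1,91,0,0,0,0]'
python3 - <<'E'
from h import *
go((.43,.308,.2),1.77)
im=get_image("wrist");cv2.imwrite("pics/w1.png",im[:,:,::-1])
E
```

```text
clock: 1.52
position: [0.4418, 0.2904, 0.1887]
ee_rot: [0.325, -3.116, 0.014]
force: [-0.3, -0.3, -0.5]
width: 0.989
tcp [0.4418 0.2904 0.1887] jaw 1.779 tilt [-0.008 -0.01  -1.   ] shift [ 0.2   0.49 -0.28] turn 0.08 j [-0.72  0.35  0.05  1.88 -0.02  0.92  1.11] t 1.52 F [-0.3 -0.3 -0.5] w 90.8
```

View pics/w1.png

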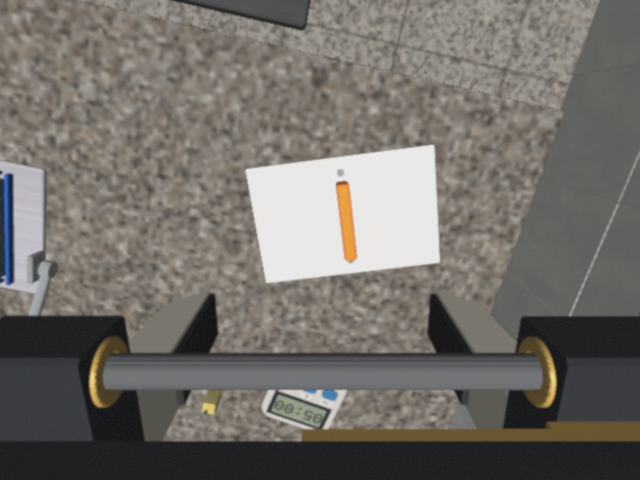

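The wrist view shows the white plate with its orange rib at (347,222), clear of everything. The timer is at (300,405) and the cuvette at (209,408). I'll measure the rib by its mask.

```bash
cat >> h.py <<'E'
def rect(mask,c,z,box=None,minA=150):
    """world centre, long-axis angle, size of blobs in mask cast on plane z"""
    m=mask.astype(np.uint8)
    if box: k=np.zeros_like(m); k[box[1]:box[3],box[0]:box[2]]=1; m&=k
    out=[]
    for ct in cv2.findContours(m,cv2.RETR_EXTERNAL,cv2.CHAIN_APPROX_NONE)[0]:
        if cv2.contourArea(ct)<minA: continue
        q=ray(c,ct[:,0,:],z)[:,:2]; b=cv2.boxPoints(cv2.minAreaRect((q*1000).astype(np.float32)))/1000
        e=[b[1]-b[0],b[2]-b[1]]; l=max(e,key=np.linalg.norm); s=min(e,key=np.linalg.norm)
        out.append((b.mean(0).round(4),round(np.arctan2(l[1],l[0])%np.pi,3),round(np.linalg.norm(l),4),round(np.linalg.norm(s),4),ct[:,0,:].mean(0).round(0)))
    return out
E
python3 - <<'E'
from h import *
im=cv2.imread("pics/w1.png");h=cv2.cvtColor(im,cv2.COLOR_BGR2HSV);c=camera_params("wrist")
m=(h[...,0]<20)&(h[...,1]>150)&(h[...,2]>140)
r=rect(m,c,.024,(240,150,440,290));print(r)
w=(h[...,1]<25)&(h[...,2]>200)
print(rect(w|m,c,.005,(230,130,450,292),3000))
x,y=r[0][0];go((x,y,.035),r[0][1]+np.pi/2)
E
```

```text
[(array([0.4326, 0.3045], dtype=float32), np.float32(0.329), np.float32(0.0601), np.float32(0.0082), array([346., 221.]))]
[(array([0.4334, 0.3049], dtype=float32), np.float32(1.901), np.float32(0.145), np.float32(0.0954), array([346., 213.]))]
tcp [0.4417 0.2905 0.1887] jaw 1.773 tilt [-0.008 -0.01  -1.   ] shift [0.12 0.42 3.84] turn -1.21 j [-0.72  0.35  0.05  1.88 -0.02  0.92  1.11] t 1.57 F [-0.1 -0.2  0.2] w 91.4
```

```bash
python3 -m jog '[50,0.06,0.21,0,-0.6,50,0.06,0.21,0,-0.6,50,0,0,0.8,0,50,0,0,0.8,0,50,0,0,0.8,0,50,0,0,0.8,0,50,0,0,0,0,50,0,0,0,0]'
python3 - <<'E'
from h import *
go((.4331,.3047,.034),1.901)
E
```

```text
clock: 2.23
position: [0.4327, 0.3082, 0.0583]
ee_rot: [0.473, -3.101, 0.008]
force: [-0.5, 1.0, 1.0]
width: 0.548
tcp [0.4327 0.3082 0.0583] jaw 1.874 tilt [-0.004 -0.006 -1.   ] shift [ 0.01 -0.08  0.61] turn -0.26 j [-0.73  0.53  0.02  1.99 -0.01  0.62  1.16] t 2.23 F [-0.5  1.   1. ] w 50.3
```

```bash
python3 -m jog '[50,0.01,-0.08,0,-0.26,50,0,0,0.3,0,50,0,0,0.28,0,50,0,0,0,0,5,0,0,0,0,5,0,0,0,0,5,0,0,0,0,5,0,0,0,0,5,0,0,0,0]' 25
python3 - <<'E'
from h import *
go((.4331,.3047,.034),1.901)
E
```

```text
clock: 2.98
position: [0.4366, 0.3073, 0.04]
ee_rot: [-0.512, 3.096, -0.0]
force: [-0.6, -0.4, 0.5]
width: 0.231
tcp [0.4366 0.3073 0.04  ] jaw 1.899 tilt [ 0.003  0.    -1.   ] shift [ 0.1  -0.03  0.15] turn -0.02 j [-0.72  0.56  0.01  2.   -0.    0.57  1.19] t 2.98 F [-0.6 -0.4  0.5] w 21.2
```

```bash
python3 -m jog '[24,0.08,-0.03,0.15,0,24,0,0,0,0,5,0,0,0,0,5,0,0,0,0,5,0,0,0,0,5,0,0,0,0]' 25
python3 - <<'E'
from h import *
go((.4331,.3047,.034),1.901)
E
```

```text
clock: 3.48
position: [0.4337, 0.3051, 0.0336]
ee_rot: [-0.512, 3.096, 0.0]
force: [0.1, -0.4, 0.2]
width: 0.107
tcp [0.4337 0.3051 0.0336] jaw 1.899 tilt [ 0.004  0.001 -1.   ] shift [ 0.02 -0.   -0.01] turn -0.02 j [-0.72  0.57  0.01  2.02 -0.    0.55  1.19] t 3.48 F [ 0.1 -0.4  0.2] w 9.8
```

```bash
python3 -m jog '[5,0,0,-0.4,0,5,0,0,-0.8,0,5,0,0,-0.8,0,5,0,0,-0.8,0,5,0,0,-0.8,0,5,0,0,-0.8,1,5,0,0,-0.8,1,5,0,0,-0.8,1,5,0,0,0,0]' 25
python3 - <<'E'
from h import *
go((.59,-.027,.28),1.57)
E
```

```text
clock: 4.23
position: [0.4304, 0.3027, 0.2817]
ee_rot: [-0.001, -3.137, 0.008]
force: [1.1, 1.5, -1.2]
width: 0.105
tcp [0.4304 0.3027 0.2817] jaw 1.57 tilt [-0.005 -0.005 -1.   ] shift [-4.   -8.24  0.07] turn -0.0 j [-0.79  0.25  0.09  1.77 -0.02  1.13  0.88] t 4.23 F [ 1.1  1.5 -1.2] w 9.7
```

```bash
python3 -m jog '[5,-0.2,-0.41,0,0,5,-0.39,-0.8,0,0,5,-0.39,-0.8,0,0,5,-0.39,-0.8,0,0,5,-0.39,-0.8,0,0,5,-0.39,-0.8,0,0,5,-0.39,-0.8,0,0,5,-0.39,-0.8,0,0,5,-0.39,-0.8,0,0,5,-0.39,-0.8,0,0,5,-0.2,-0.4,0,0,5,0,0,0,0,5,0,0,0,0]' 25
python3 - <<'E'
from h import *
go((.59,-.027,.28),1.57)
im=get_image("wrist");c=camera_params("wrist");cv2.imwrite("pics/w2.png",im[:,:,::-1])
h=cv2.cvtColor(im,cv2.COLOR_RGB2HSV)
E
```

```text
clock: 5.32
position: [0.5914, -0.0298, 0.2772]
ee_rot: [0.025, -3.133, 0.006]
force: [-1.3, 0.6, -1.9]
width: 0.105
tcp [ 0.5914 -0.0298  0.2772] jaw 1.587 tilt [-0.008 -0.004 -1.   ] shift [ 0.04  0.07 -0.07] turn 0.16 j [-0.24  0.37  0.28  1.63 -0.1   1.17  1.65] t 5.32 F [-1.3  0.6 -1.9] w 9.7
```

View pics/w2.png

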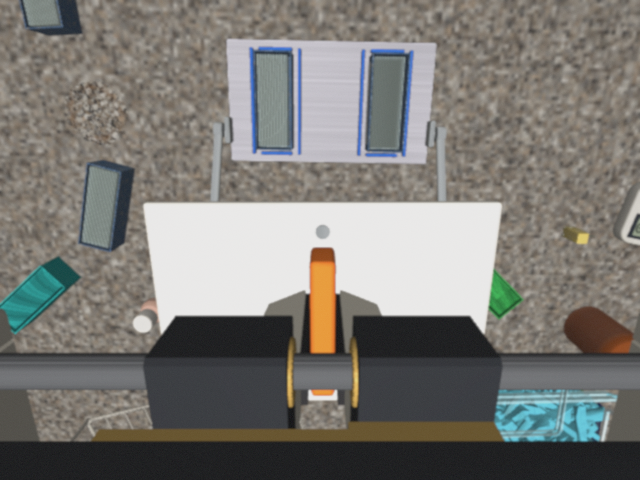

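The wrist view shows the carrier with corners near (228,39), (436,43), (424,163) and (233,161), and its two lower cartons at (274,100) and (387,103). The plate hangs square in the jaws. Carton B is at (107,205) and the turquoise decoy at (38,293).

```bash
python3 - <<'E'
from h import *
im=cv2.imread("pics/w2.png");h=cv2.cvtColor(im,cv2.COLOR_BGR2HSV);c=camera_params("wrist")
for p in((300,100),(330,60),(240,100),(274,100),(300,20),(500,80),(252,100)):print(p,h[p[1],p[0]])
q=ray(c,[(228,39),(436,43),(424,163),(233,161)],.008)[:,:2];print(q.round(4),q.mean(0))
d=q[1]-q[0]+q[2]-q[3];e=q[0]-q[3]+q[1]-q[2];print("yaws",np.arctan2(d[1],d[0])-np.pi/2,np.arctan2(-e[1],-e[0]),np.linalg.norm(d)/2,np.linalg.norm(e)/2)
b=(h[...,0]>105)&(h[...,0]<125)&(h[...,1]>170)&(h[...,2]>90)
b[190:]=0;b[:,:220]=0;b[:,445:]=0
ys,xs=np.where(b);r=cv2.minAreaRect((ray(c,np.c_[xs,ys],.01)[:,:2]*1000).astype(np.float32));print(r)
L=cv2.morphologyEx(((h[...,0]>110)&(h[...,0]<150)&(h[...,2]>150)&(h[...,1]>8)&(h[...,1]<60)).astype(np.uint8),cv2.MORPH_OPEN,np.ones((3,3)))
print(rect(L,c,.008,(215,20,450,175),2000))
print("plate (held)",) 
E
```

```text
(300, 100) [112 128 181]
(330, 60) [131  10 204]
(240, 100) [133   9 199]
(274, 100) [ 77  16 143]
(300, 20) [ 18  33 139]
(500, 80) [ 17  37 125]
(252, 100) [110 167 196]
[[ 0.4445 -0.119 ]
 [ 0.4448  0.0678]
 [ 0.5512  0.0665]
 [ 0.5524 -0.1196]] [ 0.49822549 -0.02609523]
yaws 0.002112822767045053 -0.009265404091483664 0.1864190888926266 0.10713056958614862
((497.844482421875, -26.819915771484375), (144.0860137939453, 92.0450668334961), 89.72315979003906)
[(array([ 0.4973, -0.0308], dtype=float32), np.float32(0.017), np.float32(0.1034), np.float32(0.0636), array([328.,  95.]))]
plate (held)
```

```bash
python3 - <<'E'
from h import *
for n in("scene","side"):
    im=cv2.imread(f"pics/{n}0.png");c=camera_params(n);h=cv2.cvtColor(im,cv2.COLOR_BGR2HSV)
    L=((h[...,0]>110)&(h[...,0]<150)&(h[...,2]>150)&(h[...,1]>5)&(h[...,1]<60))|((h[...,0]>100)&(h[...,0]<130)&(h[...,1]>80))
    L=cv2.morphologyEx(L.astype(np.uint8),cv2.MORPH_OPEN,np.ones((2,2)))
    x0=235 if n=="scene" else 247
    L[:, :x0]=0;L[:245]=0;L[335:]=0;L[:,342:]=0
    cts=max(cv2.findContours(L,cv2.RETR_EXTERNAL,cv2.CHAIN_APPROX_NONE)[0],key=cv2.contourArea)
    k=cv2.approxPolyDP(cv2.convexHull(cts),4,True)[:,0];print(n,[tuple(map(int,a)) for a in k]);print(ray(c,k,.008)[:,:2].round(4))
    # predicted corners with estimate
    P=[(.498+a,-.0263+b,.008) for a,b in((-.054,-.095),(-.054,.095),(.054,.095),(.054,-.095))]
    print("pred",proj(c,P).round(1))
    cr=cv2.resize(im[235:345,225:365],None,fx=5,fy=5,interpolation=cv2.INTER_CUBIC)
    for u,v in proj(c,P): cv2.circle(cr,(int((u-225)*5),int((v-235)*5)),4,(0,0,255),-1)
    cv2.imwrite(f"pics/{n}c.png",cr)
E
```

```text
scene [(243, 274), (299, 267), (338, 303), (295, 329)]
[[ 0.446   0.0647]
 [ 0.5499  0.0127]
 [ 0.5473 -0.1168]
 [ 0.4426 -0.12  ]]
pred [[296.1 329.1]
 [241.2 273.4]
 [284.3 252.9]
 [341.4 303.3]]
side [(256, 271), (304, 264), (338, 300), (299, 322)]
[[ 0.4465  0.0598]
 [ 0.5467  0.0159]
 [ 0.5441 -0.1188]
 [ 0.4444 -0.1216]]
pred [[298.8 322. ]
 [253.1 269.2]
 [293.5 250.6]
 [341.7 299.1]]
```

View pics/scenec.png

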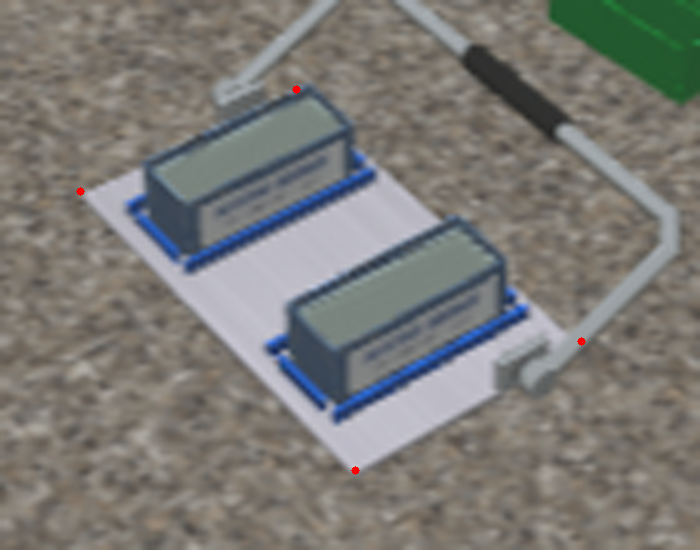

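The predicted corners fit to within about 2 mm. The carrier centre is about (0.498, -0.027) with yaw near 0.

```bash
python3 -m jog '[5,0.4,0.01,0.3,0.15,5,0.6,0.02,0.5,0,5,0.6,0.02,0.6,0,5,0.6,0.02,0.7,0,5,0.2,0,0.7,0,5,0,0,0.6,0,5,0,0,0.3,0,5,0,0,0,0,5,0,0,0,0]' 25
python3 - <<'E'
from h import *
go((.4978,-.027,.0725),1.568)
E
```

```text
clock: 6.12
position: [0.4851, -0.0133, 0.1244]
ee_rot: [0.035, -3.133, -0.004]
force: [0.5, 0.5, -0.8]
width: 0.107
tcp [ 0.4851 -0.0133  0.1244] jaw 1.593 tilt [-0.008  0.002 -1.   ] shift [-0.32 -0.35  1.29] turn 0.24 j [-0.26  0.37  0.23  2.06 -0.13  0.72  1.64] t 6.12 F [ 0.5  0.5 -0.8] w 9.9
```

```bash
python3 -m jog '[5,-0.16,-0.17,0.2,0.24,5,-0.16,-0.17,0.3,0,5,0,0,0.3,0,5,0,0,0,0,5,0,0,0,0]' 25
python3 - <<'E'
from h import *
go((.4978,-.027,.0725),1.568)
E
```

```text
clock: 6.53
position: [0.5039, -0.0255, 0.0946]
ee_rot: [0.006, 3.14, 0.006]
force: [0.1, -0.0, -1.5]
width: 0.106
tcp [ 0.5039 -0.0255  0.0946] jaw 1.567 tilt [ 0.001  0.004 -1.   ] shift [ 0.15 -0.04  0.55] turn -0.01 j [-0.22  0.44  0.22  2.05 -0.16  0.66  1.67] t 6.53 F [ 0.1 -0.  -1.5] w 9.7
```

```bash
python3 -m jog '[5,0.14,-0.04,0.1,0,5,0,0,0.1,0,5,0,0,0,0,5,0,0,0,0]' 25
python3 - <<'E'
from h import *
go((.4978,-.027,.0725),1.568)
im=get_image("wrist");cv2.imwrite("pics/w3.png",im[:,:,::-1])
im=get_image("scene");cv2.imwrite("pics/s3.png",cv2.resize(im[200:350,180:400],(792,540),interpolation=cv2.INTER_CUBIC)[:,:,::-1])
E
```

```text
clock: 6.87
position: [0.4996, -0.0272, 0.0881]
ee_rot: [0.007, 3.137, 0.006]
force: [-0.7, 0.3, -1.2]
width: 0.108
tcp [ 0.4996 -0.0272  0.0881] jaw 1.566 tilt [ 0.005  0.004 -1.   ] shift [0.05 0.   0.39] turn -0.02 j [-0.21  0.45  0.21  2.07 -0.16  0.64  1.68] t 6.87 F [-0.7  0.3 -1.2] w 9.9
```

View pics/s3.png

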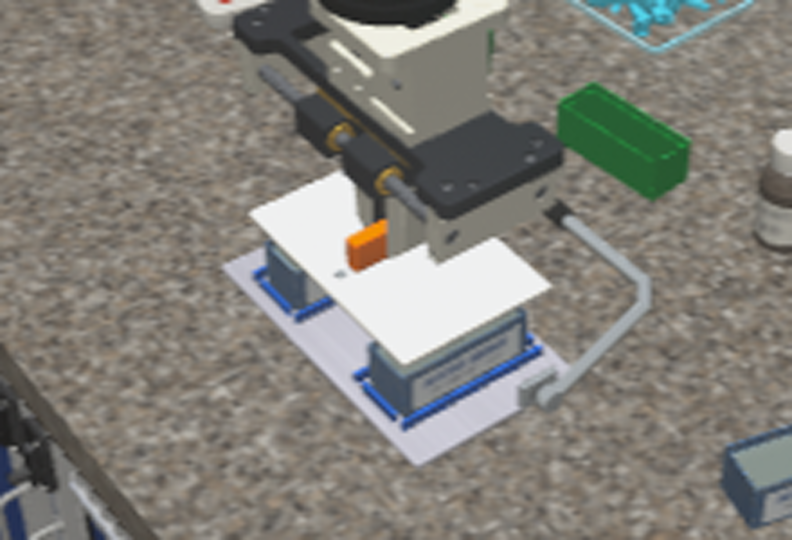

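The plate hangs level, 16 mm above the cartons and square to the carrier. Next I lower it gently, watching the force.

```bash
python3 -m jog '[5,0.04,0,0.12,0,5,0,0,0.12,0,5,0,0,0.08,0,5,0,0,0,0]' 25;python3 -m jog '[5,0,0,0.06,0,5,0,0,0,0]' 25
python3 - <<'E'
from h import *
go((.4978,-.027,.0716),1.568)
E
```

```text
clock: 7.3
position: [0.4985, -0.0268, 0.0747]
ee_rot: [0.006, 3.135, 0.007]
force: [0.5, 1.1, -2.3]
width: 0.105
clock: 7.47
position: [0.4986, -0.0268, 0.0719]
ee_rot: [0.006, 3.135, 0.007]
force: [0.7, 0.1, -0.8]
width: 0.107
tcp [ 0.4986 -0.0268  0.0719] jaw 1.567 tilt [ 0.006  0.004 -1.   ] shift [ 0.02 -0.01  0.01] turn -0.01 j [-0.2   0.47  0.2   2.08 -0.17  0.59  1.69] t 7.47 F [ 0.7  0.1 -0.8] w 9.8
```

```bash
python3 -m jog '[5,0.02,0,0.03,0,5,0,0,0,0]' 25;python3 -m jog '[5,0,0,0.02,0,5,0,0,0,0]' 25
```

```text
clock: 7.63
position: [0.4989, -0.0268, 0.0721]
ee_rot: [0.007, 3.133, 0.008]
force: [0.2, 0.2, -1.0]
width: 0.105
clock: 7.8
position: [0.4991, -0.0269, 0.0719]
ee_rot: [0.007, 3.132, 0.008]
force: [-0.6, -0.0, -0.3]
width: 0.111
```

```bash
python3 -m jog '[5,0,0,0.05,0]' 25;python3 -m jog '[5,0,0,0,0]' 25
```

```text
clock: 7.88
position: [0.4995, -0.0268, 0.0711]
ee_rot: [0.007, 3.131, 0.009]
force: [-9.9, 0.7, 40.7]
width: 0.108
clock: 7.97
position: [0.4997, -0.0269, 0.0716]
ee_rot: [0.008, 3.131, 0.009]
force: [0.3, 0.4, -1.0]
width: 0.107
```

```bash
python3 -m jog '[16,0,0,0,0,16,0,0,0,0,25,0,0,0,0,30,0,0,0,0,30,0,0,-0.2,0,30,0,0,-0.6,0,30,0,0,-0.8,0,30,0,0,-0.8,0,30,0,0,-0.8,0,30,0,0,-0.8,0,60,0,0,0,0]' 25
python3 - <<'E'
from h import *
go((.56,-.027,.26),1.568)
E
```

```text
clock: 8.88
position: [0.496, -0.0285, 0.2386]
ee_rot: [0.009, 3.137, 0.006]
force: [1.1, -0.6, 0.6]
width: 0.358
tcp [ 0.496  -0.0285  0.2386] jaw 1.565 tilt [ 0.005  0.004 -1.   ] shift [-1.6   0.05 -0.53] turn -0.03 j [-0.27  0.24  0.27  1.92 -0.08  0.99  1.6 ] t 8.88 F [ 1.1 -0.6  0.6] w 32.8
```

```bash
python3 -m jog '[60,-0.5,0,0,0,60,-0.5,0,0,0,60,-0.5,0,0,0,60,0,0,0,0,60,0,0,0,0]' 25
python3 - <<'E'
from h import *
go((.56,-.027,.26),1.568)
im=get_image("wrist");c=camera_params("wrist");cv2.imwrite("pics/w4.png",im[:,:,::-1])
h=cv2.cvtColor(im,cv2.COLOR_RGB2HSV)
print(rect((h[...,1]<22)&(h[...,2]>215),c,.043,None,3000))
print(rect((h[...,0]<20)&(h[...,1]>150)&(h[...,2]>140),c,.062,None,300))
E
```

```text
clock: 9.3
position: [0.5584, -0.029, 0.2446]
ee_rot: [0.009, 3.129, 0.008]
force: [-0.5, -0.1, -0.1]
width: 0.645
tcp [ 0.5584 -0.029   0.2446] jaw 1.565 tilt [ 0.012  0.005 -1.   ] shift [-0.04  0.05 -0.38] turn -0.03 j [-0.25  0.33  0.28  1.77 -0.11  1.04  1.63] t 9.3 F [-0.5 -0.1 -0.1] w 59.3
[(array([ 0.4996, -0.0279], dtype=float32), np.float32(1.565), np.float32(0.1457), np.float32(0.0944), array([323., 136.]))]
[(array([ 0.5003, -0.0279], dtype=float32), np.float32(3.133), np.float32(0.0579), np.float32(0.0081), array([323., 142.]))]
```

View pics/w4.png

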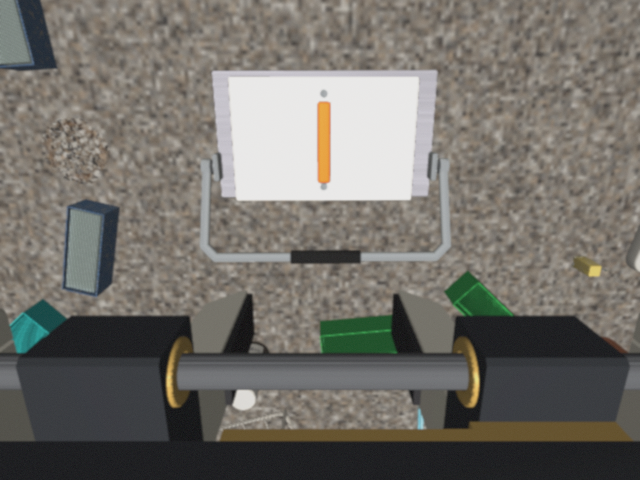

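The plate lies flat on the cartons, rib up at (323,142) and square to the carrier. The bail is behind with its sleeve at (325,257), and carton B is at (90,248).

```bash
python3 - <<'E'
from h import *
im=cv2.imread("pics/w4.png");h=cv2.cvtColor(im,cv2.COLOR_BGR2HSV);c=camera_params("wrist")
q=ray(c,[(213,71),(437,70),(428,196),(220,197)],.008)[:,:2];print(q.round(4),q.mean(0))
for a,b in(((213,71),(437,70)),): print(np.diff(ray(c,[a,b],.008)[:,1],axis=0),ray(c,[a,b],.004).round(4))
print("sleeve z.05",ray(c,[(291,257),(360,257)],.045).round(4))
# cartons: navy/glass: non granite in box
m=cv2.morphologyEx((((h[...,0]>70)&(h[...,0]<125)&(h[...,1]>8)&(h[...,2]>40))).astype(np.uint8),cv2.MORPH_OPEN,np.ones((3,3)))
print(rect(m,c,.03,(40,180,140,297),800))
go((.60,-.247,.20),1.57)
E
```

```text
[[ 0.4449 -0.1194]
 [ 0.4451  0.0679]
 [ 0.5521  0.0684]
 [ 0.5517 -0.1225]] [ 0.49842867 -0.0263924 ]
[0.18726703] [[ 0.4445 -0.1203  0.004 ]
 [ 0.4448  0.069   0.004 ]]
sleeve z.05 [[ 0.5972 -0.0563  0.045 ]
 [ 0.5976  0.0035  0.045 ]]
[(array([ 0.5941, -0.2386], dtype=float32), np.float32(2.886), np.float32(0.092), np.float32(0.0443), array([ 89., 247.]))]
tcp [ 0.5584 -0.0288  0.2447] jaw 1.565 tilt [ 0.012  0.005 -1.   ] shift [-1.06 -5.45  1.1 ] turn -0.05 j [-0.25  0.33  0.28  1.77 -0.11  1.04  1.63] t 9.35 F [-0.   0.1  0.6] w 59.8
```

```bash
python3 -m jog '[91,-0.27,-0.8,0.1,0,91,-0.27,-0.8,0.1,0,91,-0.27,-0.8,0.1,0,91,-0.27,-0.8,0.1,0,91,-0.27,-0.8,0.1,0,91,-0.27,-0.8,0.1,0,91,0,-0.5,0.2,0.8,91,0,0,0.1,0.8,91,0,0,0,0.8,91,0,0,0,0,91,0,0,0,0]' 25
cat >> h.py <<'E'
def carton(name,z=.03,box=None,n="wrist"):
    im=get_image(n);c=camera_params(n);cv2.imwrite(f"pics/{name}.png",im[:,:,::-1]);h=cv2.cvtColor(im,cv2.COLOR_RGB2HSV)
    glass=(h[...,0]>60)&(h[...,0]<105)&(h[...,1]>6)&(h[...,1]<90)&(h[...,2]>90)
    m=cv2.morphologyEx(glass.astype(np.uint8),cv2.MORPH_OPEN,np.ones((5,5)));m=cv2.morphologyEx(m,cv2.MORPH_CLOSE,np.ones((5,5)))
    return rect(m,c,z,box,800)
E
python3 - <<'E'
from h import *
for r in carton("w5",box=(0,0,640,350)): print(r)
go((.60,-.245,.20),1.315)
E
```

```text
clock: 10.27
position: [0.6159, -0.2475, 0.2047]
ee_rot: [0.41, 3.112, 0.014]
force: [0.2, -0.4, 1.1]
width: 0.988
(array([ 0.5963, -0.2465], dtype=float32), np.float32(2.899), np.float32(0.0776), np.float32(0.0268), array([316., 197.]))
tcp [ 0.6159 -0.2474  0.2048] jaw 1.309 tilt [ 0.004  0.009 -1.   ] shift [ 0.4  -0.05  0.12] turn -0.06 j [ 0.07  0.55  0.38  1.55 -0.23  1.08  1.81] t 10.32 F [-0.3  0.6  0.4] w 90.8
```

View pics/w5.png

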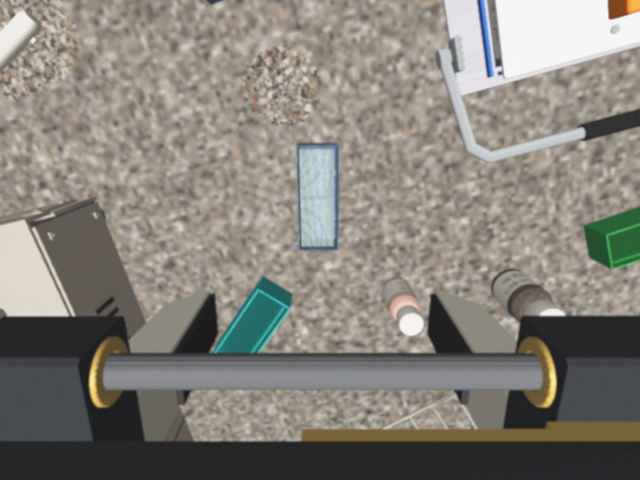

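Carton B is the blue-and-white carton at (318,196) with clear glass slides. The turquoise look-alike at (255,315) is a different part and stays. Descending on B.

```bash
python3 -m jog '[55,0.25,0,0.2,-0.16,55,0.24,0,0.6,0,55,0,0,0.8,0,55,0,0,0.8,0,55,0,0,0.6,0,55,0,0,0,0,55,0,0,0,0]' 30
python3 - <<'E'
from h import *
go((.5963,-.2465,.029),1.328)
E
```

```text
clock: 10.9
position: [0.5993, -0.2362, 0.086]
ee_rot: [0.343, 3.111, 0.018]
force: [0.1, -0.3, 1.8]
width: 0.6
tcp [ 0.5993 -0.2362  0.086 ] jaw 1.351 tilt [ 0.013  0.01  -1.   ] shift [ 0.03 -0.29  1.42] turn 0.22 j [ 0.09  0.64  0.31  1.72 -0.27  0.82  1.89] t 10.9 F [ 0.1 -0.3  1.8] w 55.1
```

```bash
python3 -m jog '[55,0.03,-0.29,0.3,0.22,55,0,0,0.3,0,55,0,0,0,0,55,0,0,0,0]' 30
python3 - <<'E'
from h import *
go((.5963,-.2465,.029),1.328)
E
```

```text
clock: 11.23
position: [0.598, -0.2486, 0.0645]
ee_rot: [0.377, 3.102, 0.016]
force: [1.1, -0.4, 0.3]
width: 0.599
tcp [ 0.598  -0.2486  0.0645] jaw 1.329 tilt [ 0.018  0.008 -1.   ] shift [0.07 0.03 0.89] turn 0.01 j [ 0.12  0.67  0.31  1.73 -0.29  0.78  1.9 ] t 11.23 F [ 1.1 -0.4  0.3] w 55.0
```

```bash
python3 -m jog '[55,0,0.03,0.4,0,55,0,0,0.35,0,55,0,0,0,0,55,0,0,0,0]' 30
python3 - <<'E'
from h import *
go((.5963,-.2465,.029),1.328)
E
```

```text
clock: 11.57
position: [0.6008, -0.2485, 0.036]
ee_rot: [0.376, 3.097, 0.015]
force: [-0.5, -0.1, -0.3]
width: 0.597
tcp [ 0.6008 -0.2485  0.036 ] jaw 1.329 tilt [ 0.023  0.007 -1.   ] shift [0.12 0.02 0.17] turn 0.01 j [ 0.13  0.71  0.29  1.74 -0.31  0.72  1.91] t 11.57 F [-0.5 -0.1 -0.3] w 54.8
```

```bash
python3 -m jog '[55,0.1,0.02,0.16,0,55,0,0,0,0,20,0,0,0,0,20,0,0,0,0,20,0,0,0,0,20,0,0,0,0]' 30
python3 - <<'E'
from h import *
go((.5963,-.2465,.029),1.328)
E
```

```text
clock: 12.07
position: [0.5978, -0.2466, 0.0311]
ee_rot: [0.375, 3.095, 0.015]
force: [-0.0, 2.1, 0.0]
width: 0.359
tcp [ 0.5978 -0.2466  0.0311] jaw 1.33 tilt [ 0.025  0.007 -1.   ] shift [ 0.04 -0.01  0.05] turn 0.02 j [ 0.13  0.71  0.29  1.75 -0.31  0.7   1.91] t 12.07 F [-0.   2.1  0. ] w 32.9
```

```bash
python3 -m jog '[20,0,0,0,0,20,0,0,-0.3,0,20,0,0,-0.8,0,20,0,0,-0.8,0,20,0,0,-0.8,-1,20,0,0,-0.8,-1,20,0,0,0,-0.4,20,0,0,0,0]' 30
python3 - <<'E'
from h import *
go((.500,-.0765,.16),1.567)
E
```

```text
clock: 12.73
position: [0.5921, -0.2477, 0.1805]
ee_rot: [-0.031, 3.121, 0.009]
force: [-0.8, 0.7, -3.6]
width: 0.357
tcp [ 0.5921 -0.2477  0.1805] jaw 1.591 tilt [ 0.021  0.006 -1.   ] shift [2.23 4.32 0.49] turn 0.23 j [ 0.13  0.52  0.29  1.65 -0.19  0.98  2.07] t 12.73 F [-0.8  0.7 -3.6] w 32.7
```

```bash
python3 -m jog '[20,0.2,0.4,0,0.23,20,0.4,0.75,0,0,20,0.4,0.75,0,0,20,0.4,0.75,0.1,0,20,0.4,0.75,0.1,0,20,0.3,0.6,0.1,0,20,0,0.1,0.1,0,20,0,0,0,0,20,0,0,0,0]' 30
python3 - <<'E'
from h import *
go((.500,-.0765,.074),1.567)
E
```

```text
clock: 13.48
position: [0.5029, -0.0797, 0.1633]
ee_rot: [0.04, 3.122, 0.005]
force: [0.3, -0.9, -1.7]
width: 0.351
tcp [ 0.5029 -0.0797  0.1633] jaw 1.545 tilt [ 0.02   0.003 -1.   ] shift [0.12 0.07 2.23] turn -0.21 j [-0.16  0.34  0.28  1.99 -0.14  0.81  1.74] t 13.48 F [ 0.3 -0.9 -1.7] w 32.3
```

```bash
python3 -m jog '[20,0.08,0.07,0.3,-0.21,20,0,0,0.5,0,20,0,0,0.5,0,20,0,0,0.2,0,20,0,0,0,0,20,0,0,0,0]' 30
python3 - <<'E'
from h import *
go((.500,-.0765,.074),1.567)
E
```

```text
clock: 13.98
position: [0.505, -0.0841, 0.1032]
ee_rot: [0.024, 3.117, -0.001]
force: [1.1, 0.2, -1.2]
width: 0.359
tcp [ 0.505  -0.0841  0.1032] jaw 1.556 tilt [ 0.024 -0.001 -1.   ] shift [0.15 0.19 0.73] turn -0.11 j [-0.13  0.43  0.25  2.05 -0.17  0.66  1.79] t 13.98 F [ 1.1  0.2 -1.2] w 32.9
```

```bash
python3 -m jog '[20,0.13,0.19,0.15,-0.12,20,0,0,0.2,0,20,0,0,0,0,20,0,0,0,0]' 30
python3 - <<'E'
from h import *
go((.500,-.0765,.074),1.567)
im=get_image("scene");cv2.imwrite("pics/s6.png",cv2.resize(im[200:350,180:400],(792,540),interpolation=cv2.INTER_CUBIC)[:,:,::-1])
E
```

```text
clock: 14.32
position: [0.5016, -0.0769, 0.0901]
ee_rot: [0.005, 3.114, -0.002]
force: [0.7, -0.4, -1.9]
width: 0.35
tcp [ 0.5016 -0.0769  0.0901] jaw 1.567 tilt [ 0.028 -0.001 -1.   ] shift [0.05 0.01 0.4 ] turn 0.0 j [-0.14  0.44  0.24  2.07 -0.18  0.62  1.79] t 14.32 F [ 0.7 -0.4 -1.9] w 32.1
```

View pics/s6.png

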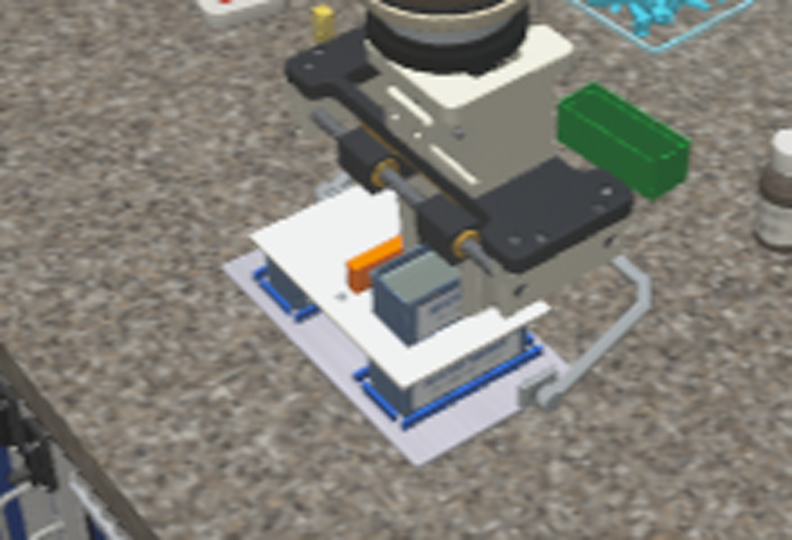

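Carton B hangs upright over the right half of the plate, about 16 mm up and clear of the rib. Lowering it gently.

```bash
python3 -m jog '[20,0.05,0.01,0.12,0,20,0.01,0,0.12,0,20,0.01,0,0.06,0,20,0,0,0,0]' 30;python3 -m jog '[20,0.02,0,0.05,0,20,0,0,0,0]' 30; python3 -c "
from h import *
go((.500,-.0765,.074),1.567)"
```

```text
clock: 14.7
position: [0.4996, -0.0765, 0.0778]
ee_rot: [0.005, 3.112, -0.002]
force: [-0.9, 0.0, -1.5]
width: 0.355
clock: 14.87
position: [0.4987, -0.0766, 0.0754]
ee_rot: [0.005, 3.112, -0.002]
force: [-0.9, -0.7, -1.8]
width: 0.355
tcp [ 0.4987 -0.0766  0.0754] jaw 1.567 tilt [ 0.029 -0.001 -1.   ] shift [-0.03  0.    0.03] turn 0.0 j [-0.13  0.47  0.23  2.09 -0.19  0.58  1.8 ] t 14.87 F [-0.9 -0.7 -1.8] w 32.6
```

```bash
python3 -m jog '[20,-0.02,0,0.03,0,20,0,0,0,0]' 30;python3 -m jog '[20,-0.01,0,0.03,0]' 30;python3 -m jog '[20,0,0,0,0]' 30
```

```text
clock: 15.03
position: [0.4994, -0.0766, 0.0743]
ee_rot: [0.006, 3.113, -0.002]
force: [-1.6, 1.1, 0.1]
width: 0.358
clock: 15.12
position: [0.4997, -0.0768, 0.0738]
ee_rot: [0.006, 3.113, -0.001]
force: [-11.9, 2.3, 39.4]
width: 0.355
clock: 15.2
position: [0.4997, -0.0768, 0.0743]
ee_rot: [0.007, 3.113, -0.001]
force: [-0.0, -0.1, -0.8]
width: 0.356
```

Resting on the plate. Release to 43 mm and lift, then look.

```bash
python3 -m jog '[38,0,0,0,0,38,0,0,0,0,43,0,0,0,0,43,0,0,-0.2,0,43,0,0,-0.5,0,43,0,0,-0.8,0,43,0,0,-0.8,0,43,0,0,-0.8,0,91,-0.5,0,-0.6,0,91,-0.5,0,-0.2,0,91,-0.3,0,0,0,91,0,0,0,0,91,0,0,0,0]' 30
python3 - <<'E'
from h import *
for r in carton("w7",z=.073,box=(0,0,640,320)): print(r)
im=cv2.imread("pics/w7.png");h=cv2.cvtColor(im,cv2.COLOR_BGR2HSV);c=camera_params("wrist")
print(rect((h[...,0]<20)&(h[...,1]>150)&(h[...,2]>140),c,.062,None,300))
go((.42,-.27,.22),1.57)
E
```

```text
clock: 16.28
position: [0.5479, -0.0778, 0.2447]
ee_rot: [0.009, 3.11, -0.002]
force: [-0.1, -0.1, 0.1]
width: 0.783
(array([ 0.4987, -0.0788], dtype=float32), np.float32(3.136), np.float32(0.0759), np.float32(0.0263), array([322., 151.]))
(array([ 0.4212, -0.2456], dtype=float32), np.float32(0.06), np.float32(0.0445), np.float32(0.0244), array([71., 35.]))
[(array([ 0.4995, -0.0286], dtype=float32), np.float32(3.135), np.float32(0.0578), np.float32(0.0093), array([389., 150.]))]
tcp [ 0.5477 -0.0777  0.2445] jaw 1.565 tilt [ 0.031 -0.002 -1.   ] shift [ 3.18 -4.82  0.52] turn -0.05 j [-0.19  0.31  0.3   1.8  -0.11  1.01  1.72] t 16.33 F [0.  0.3 0.8] w 75.7
```

View pics/w7.png

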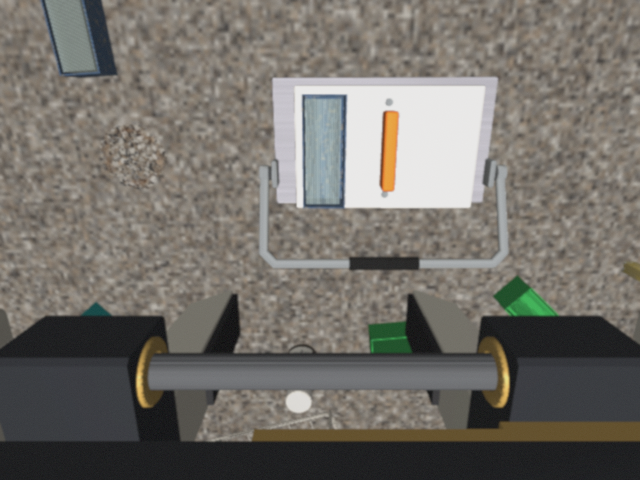

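Carton B stands upright on the plate at (323,151), parallel to the rib. Carton A is at top left (75,35).

```bash
python3 -m jog '[91,0.2,-0.3,0,0,91,0.5,-0.75,0.05,0,91,0.5,-0.75,0.05,0,91,0.5,-0.75,0.05,0,91,0.5,-0.75,0.05,0,91,0.5,-0.75,0.05,0,91,0.3,-0.5,0.1,0,91,0,0,0,0,91,0,0,0,0]' 30
python3 - <<'E'
from h import *
for r in carton("w8",z=.03,box=(0,0,640,330)): print(r)
go((.40,-.27,.1),1.57)
E
```

```text
clock: 17.08
position: [0.4073, -0.2664, 0.2214]
ee_rot: [0.01, 3.122, 0.005]
force: [-0.1, -0.5, -0.9]
width: 0.99
(array([ 0.4002, -0.2727], dtype=float32), np.float32(0.063), np.float32(0.0777), np.float32(0.0267), array([315., 204.]))
tcp [ 0.4072 -0.2664  0.2213] jaw 1.564 tilt [ 0.019  0.003 -1.   ] shift [ 0.24 -0.1   3.03] turn -0.05 j [ 0.15  0.24  0.4   1.98 -0.13  0.94  2.18] t 17.13 F [-1.6  0.6 -0.5] w 91.0
```

```bash
python3 -m jog '[55,0.16,-0.15,0.3,-0.67,55,0,0,0.7,0,55,0,0,0.8,0,55,0,0,0.8,0,55,0,0,0.6,0,55,0,0,0,0,55,0,0,0,0]' 30
python3 - <<'E'
from h import *
go((.4002,-.2727,.029),1.634)
E
```

```text
clock: 17.72
position: [0.4064, -0.2656, 0.0902]
ee_rot: [-0.121, 3.116, 0.006]
force: [0.0, 0.6, 0.4]
width: 0.607
tcp [ 0.4064 -0.2656  0.0902] jaw 1.649 tilt [ 0.023  0.005 -1.   ] shift [ 0.2  -0.17  1.52] turn 0.14 j [ 0.24  0.43  0.31  2.12 -0.25  0.61  2.38] t 17.72 F [0.  0.6 0.4] w 55.7
```

```bash
python3 -m jog '[55,0.16,-0.17,0.3,0.14,55,0,0,0.5,0,55,0,0,0.15,0,55,0,0,0,0,55,0,0,0,0]' 30
python3 - <<'E'
from h import *
go((.4002,-.2727,.029),1.634)
E
```

```text
clock: 18.13
position: [0.406, -0.2713, 0.057]
ee_rot: [-0.106, 3.111, 0.005]
force: [0.6, 0.4, 0.3]
width: 0.599
tcp [ 0.406  -0.2713  0.057 ] jaw 1.639 tilt [ 0.029  0.004 -1.   ] shift [ 0.17 -0.03  0.7 ] turn 0.05 j [ 0.28  0.49  0.28  2.14 -0.29  0.53  2.42] t 18.13 F [0.6 0.4 0.3] w 55.0
```

```bash
python3 -m jog '[55,0.14,-0.03,0.3,0.05,55,0.04,0,0.3,0,55,0.02,0,0,0,55,0,0,0,0]' 30
python3 - <<'E'
from h import *
go((.4002,-.2727,.0305),1.634)
E
```

```text
clock: 18.47
position: [0.4026, -0.2736, 0.0378]
ee_rot: [-0.102, 3.103, 0.001]
force: [0.5, 0.4, -0.1]
width: 0.6
tcp [ 0.4026 -0.2736  0.0378] jaw 1.636 tilt [ 0.037  0.002 -0.999] shift [0.07 0.03 0.18] turn 0.02 j [ 0.31  0.52  0.25  2.16 -0.32  0.47  2.45] t 18.47 F [ 0.5  0.4 -0.1] w 55.1
```

```bash
python3 -m jog '[55,0.07,0.03,0.17,0.02,55,0,0,0,0,20,0,0,0,0,20,0,0,0,0,20,0,0,0,0,20,0,0,0,0,20,0,0,0,0]' 30
python3 - <<'E'
from h import *
go((.4002,-.2727,.0305),1.634)
E
```

```text
clock: 19.05
position: [0.402, -0.2727, 0.0339]
ee_rot: [-0.1, 3.099, -0.002]
force: [0.4, -0.1, -1.7]
width: 0.354
tcp [ 0.402  -0.2727  0.0339] jaw 1.635 tilt [ 0.041  0.    -0.999] shift [0.05 0.   0.08] turn 0.01 j [ 0.32  0.52  0.24  2.16 -0.33  0.46  2.46] t 19.05 F [ 0.4 -0.1 -1.7] w 32.5
```

```bash
python3 -m jog '[20,0,0,-0.3,0,20,0,0,-0.8,0,20,0,0,-0.8,0,20,0,0,-0.8,0,20,0,0,-0.8,0.66,20,0,0,-0.4,0,20,0,0,0,0]' 30
python3 - <<'E'
from h import *
go((.5005,.0228,.18),1.566)
E
```

```text
clock: 19.63
position: [0.3929, -0.2722, 0.1946]
ee_rot: [0.014, 3.108, 0.005]
force: [0.7, -0.0, -2.4]
width: 0.356
tcp [ 0.3929 -0.2722  0.1946] jaw 1.562 tilt [ 0.034  0.003 -0.999] shift [-2.61  7.4   0.48] turn -0.04 j [ 0.17  0.25  0.41  2.04 -0.16  0.85  2.24] t 19.63 F [ 0.7 -0.  -2.4] w 32.7
```

```bash
python3 -m jog '[20,-0.15,0.4,0,0,20,-0.28,0.8,0,0,20,-0.28,0.8,0,0,20,-0.28,0.8,0,0,20,-0.28,0.8,0,0,20,-0.28,0.8,0,0,20,-0.28,0.8,0,0,20,-0.28,0.8,0,0,20,-0.28,0.8,0,0,20,-0.15,0.35,0,0,20,0,0,0,0,20,0,0,0,0]' 30
python3 - <<'E'
from h import *
go((.5005,.0228,.0769),1.566)
E
```

```text
clock: 20.63
position: [0.4974, 0.0255, 0.1893]
ee_rot: [0.016, 3.115, 0.002]
force: [-0.0, -0.5, -1.1]
width: 0.353
tcp [0.4974 0.0255 0.1893] jaw 1.56 tilt [ 0.027  0.001 -1.   ] shift [-0.   -0.07  2.81] turn -0.05 j [-0.37  0.28  0.26  1.99 -0.09  0.85  1.5 ] t 20.63 F [-0.  -0.5 -1.1] w 32.4
```

```bash
python3 -m jog '[20,0,-0.05,0.3,-0.05,20,0,0,0.6,0,20,0,0,0.6,0,20,0,0,0.5,0,20,0,0,0,0,20,0,0,0,0]' 30
python3 - <<'E'
from h import *
go((.5005,.0228,.0769),1.566)
E
```

```text
clock: 21.13
position: [0.4964, 0.0159, 0.1044]
ee_rot: [0.018, 3.118, -0.002]
force: [0.1, 0.6, -2.2]
width: 0.354
tcp [0.4964 0.0159 0.1044] jaw 1.559 tilt [ 0.023 -0.002 -1.   ] shift [-0.08  0.17  0.69] turn -0.06 j [-0.32  0.41  0.23  2.08 -0.15  0.64  1.57] t 21.13 F [ 0.1  0.6 -2.2] w 32.5
```

```bash
python3 -m jog '[20,-0.1,0.17,0.12,-0.06,20,0,0,0.2,0,20,0,0,0,0,20,0,0,0,0]' 30
python3 - <<'E'
from h import *
go((.5005,.0228,.0769),1.566)
E
```

```text
clock: 21.47
position: [0.5021, 0.0214, 0.0931]
ee_rot: [0.012, 3.115, -0.002]
force: [-0.3, -0.6, -1.2]
width: 0.356
tcp [0.5021 0.0214 0.0931] jaw 1.563 tilt [ 0.026 -0.002 -1.   ] shift [0.05 0.04 0.4 ] turn -0.03 j [-0.32  0.43  0.22  2.08 -0.15  0.62  1.57] t 21.47 F [-0.3 -0.6 -1.2] w 32.7
```

```bash
python3 -m jog '[20,0.05,0.04,0.12,-0.03,20,0.01,0,0.12,0,20,0.01,0,0.06,0,20,0,0,0,0]' 30;python3 -m jog '[20,0,0,0.04,0,20,0,0,0,0]' 30; python3 -c "
from h import *
go((.5005,.0228,.0769),1.566)"
```

```text
clock: 21.8
position: [0.5004, 0.0236, 0.0813]
ee_rot: [0.005, 3.112, -0.001]
force: [-0.2, -0.2, -1.1]
width: 0.354
clock: 21.97
position: [0.5002, 0.0236, 0.0794]
ee_rot: [0.005, 3.113, -0.001]
force: [-0.6, -0.1, -1.5]
width: 0.352
tcp [0.5002 0.0236 0.0794] jaw 1.568 tilt [ 0.029 -0.001 -1.   ] shift [-0.   -0.02  0.06] turn 0.02 j [-0.32  0.45  0.21  2.09 -0.16  0.58  1.57] t 21.97 F [-0.6 -0.1 -1.5] w 32.3
```

```bash
for i in 1; do python3 -m jog '[20,0,0,0.03,0,20,0,0,0,0]' 30; python3 -m jog '[20,0,0,0.03,0]' 30;python3 -m jog '[20,0,0,0,0]' 30; done
```

```text
clock: 22.13
position: [0.5004, 0.0236, 0.0782]
ee_rot: [0.005, 3.113, -0.001]
force: [-0.1, -0.4, -1.3]
width: 0.355
clock: 22.22
position: [0.5006, 0.0236, 0.0772]
ee_rot: [0.005, 3.112, -0.001]
force: [-3.6, 1.4, 8.8]
width: 0.356
clock: 22.3
position: [0.5005, 0.0236, 0.0773]
ee_rot: [0.005, 3.112, -0.001]
force: [-1.1, 0.2, 1.8]
width: 0.356
```

```bash
python3 -m jog '[20,0,0,0.02,0,20,0,0,0,0]' 30; python3 -m jog '[38,0,0,0,0,38,0,0,0,0,43,0,0,0,0,43,0,0,-0.2,0,43,0,0,-0.5,0,43,0,0,-0.8,0,43,0,0,-0.8,0,43,0,0,-0.8,0,60,-0.5,-0.3,-0.6,0,60,-0.5,-0.4,-0.2,0,60,-0.5,-0.5,0,0,60,0,0,0,0,60,0,0,0,0]' 30
python3 - <<'E'
from h import *
for r in carton("w9",z=.073,box=(0,0,640,320)): print(r)
im=cv2.imread("pics/w9.png");h=cv2.cvtColor(im,cv2.COLOR_BGR2HSV);c=camera_params("wrist")
print(rect((h[...,0]<20)&(h[...,1]>150)&(h[...,2]>140),c,.062,None,300))
print("sleeve",rect((h[...,2]<70),c,.044,(200,200,450,300),150))
go((.60,-.0265,.15),0)
E
```

```text
clock: 22.47
position: [0.5006, 0.0236, 0.0773]
ee_rot: [0.005, 3.112, -0.0]
force: [-1.1, 0.3, 0.1]
width: 0.357
clock: 23.55
position: [0.5567, -0.0263, 0.2482]
ee_rot: [0.002, 3.11, -0.002]
force: [0.2, 0.8, -0.1]
width: 0.65
(array([0.5001, 0.0207], dtype=float32), np.float32(3.136), np.float32(0.0762), np.float32(0.0273), array([389., 139.]))
(array([ 0.499 , -0.0783], dtype=float32), np.float32(3.13), np.float32(0.0767), np.float32(0.0286), array([253., 138.]))
[]
sleeve [(array([ 0.597 , -0.0273], dtype=float32), np.float32(1.57), np.float32(0.0589), np.float32(0.0112), array([323., 252.]))]
tcp [ 0.5567 -0.0268  0.2482] jaw 1.569 tilt [ 0.032 -0.002 -0.999] shift [-1.    0.01  2.49] turn 14.98 j [-0.28  0.31  0.3   1.79 -0.11  1.02  1.63] t 23.6 F [ 0.9 -0.2  0.6] w 59.5
```

View pics/w9.png

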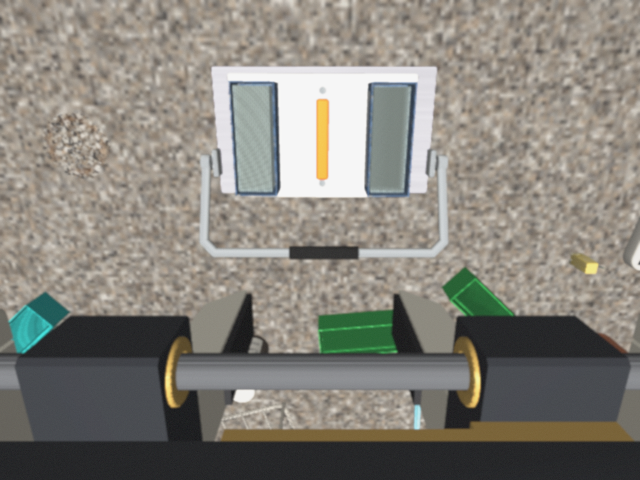

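Both cartons stand on the plate, at (254,138) and (390,138), parallel to the rib at (322,140). The bail sleeve is at (323,253). I turn the jaws 90° for the bail.

```bash
python3 -m jog '[40,0,0,0,0.5,40,0,0,0,1,40,0,0,0,1,40,0,0,0,1,40,0,0,0,1,40,0,0,0,1,40,0,0,0,1,40,0,0,0,1,40,0,0,0,1,40,0,0,0,1,40,0,0,0,1,40,0,0,0,1,40,0,0,0,1,40,0,0,0,1,40,0,0,0,1,40,0,0,0,0.4,40,0,0,0,0,40,0,0,0,0]' 20
python3 - <<'E'
from h import *
go((.597,-.027,.10),0)
E
```

```text
clock: 25.1
position: [0.5381, -0.0129, 0.2414]
ee_rot: [2.283, 2.157, 0.014]
force: [-0.0, 1.3, -0.4]
width: 0.433
tcp [ 0.5381 -0.0129  0.2414] jaw -0.057 tilt [ 0.007  0.006 -1.   ] shift [-0.29  1.47  3.54] turn -0.54 j [-0.57  0.33  0.65  1.84 -0.24  1.04  0.13] t 25.1 F [-0.   1.3 -0.4] w 39.8
```

```bash
python3 -m jog '[40,-0.1,0.5,0,-0.54,40,-0.1,0.5,0.2,0,40,0,0.4,0.6,0,40,0,0,0.8,0,40,0,0,0.8,0,40,0,0,0.6,0,40,0,0,0,0,40,0,0,0,0]' 20
python3 - <<'E'
from h import *
go((.597,-.027,.058),0)
E
```

```text
clock: 25.77
position: [0.5954, -0.0175, 0.1177]
ee_rot: [-2.195, -2.244, -0.019]
force: [0.4, -0.3, 0.6]
width: 0.434
tcp [ 0.5954 -0.0175  0.1177] jaw 0.022 tilt [ 0.007  0.011 -1.   ] shift [-0.25  0.02  1.49] turn 0.21 j [-0.42  0.57  0.54  1.83 -0.39  0.84  0.33] t 25.77 F [ 0.4 -0.3  0.6] w 39.8
```

```bash
python3 -m jog '[40,-0.25,0.03,0.1,0.21,40,0,0,0.4,0,40,0,0,0.2,0,40,0,0,0,0,40,0,0,0,0]' 20
python3 - <<'E'
from h import *
go((.598,-.027,.058),0)
im=get_image("side");cv2.imwrite("pics/s10.png",cv2.resize(im[190:340,190:410],(792,540),interpolation=cv2.INTER_CUBIC)[:,:,::-1])
E
```

```text
clock: 26.18
position: [0.6001, -0.0295, 0.0949]
ee_rot: [2.221, 2.218, 0.029]
force: [1.3, -0.1, -1.0]
width: 0.434
tcp [ 0.6001 -0.0295  0.0949] jaw -0.001 tilt [ 0.014  0.011 -1.   ] shift [ 0.05 -0.07  0.92] turn -0.01 j [-0.39  0.6   0.52  1.84 -0.43  0.8   0.36] t 26.18 F [ 1.3 -0.1 -1. ] w 39.8
```

View pics/s10.png

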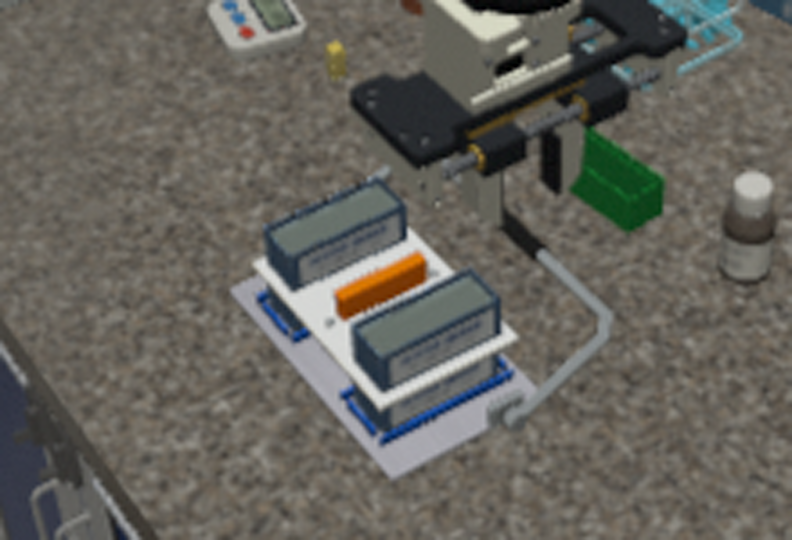

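The stack is neat and the jaws straddle the sleeve from above. The green look-alike is close behind, so I narrow the jaws before descending.

```bash
python3 -c "
from h import *
p=camera_params('scene');print(ray(p,[(334,243),(336,229),(350,225)],.0).round(3))"; python3 -m jog '[28,0.05,-0.08,0.2,0,28,0,0,0.3,0,28,0,-0.03,0.2,0,28,0,0,0,0,28,0,0,0,0]' 20
python3 - <<'E'
from h import *
go((.598,-.027,.058),0)
E
```

```text
[[0.665 0.038 0.   ]
 [0.702 0.075 0.   ]
 [0.738 0.067 0.   ]]
clock: 26.65
position: [0.597, -0.0268, 0.0665]
ee_rot: [2.219, 2.217, 0.033]
force: [0.1, 0.1, 0.5]
width: 0.306
tcp [ 0.597  -0.0268  0.0665] jaw -0.001 tilt [ 0.018  0.012 -1.   ] shift [-0.01  0.02  0.21] turn -0.01 j [-0.38  0.63  0.5   1.87 -0.46  0.73  0.38] t 26.65 F [0.1 0.1 0.5] w 28.1
```

```bash
python3 -m jog '[28,0,0.01,0.2,0,28,0,0,0.02,0,10,0,0,0,0,10,0,0,0,0,10,0,0,0,0,10,0,0,0,0]' 5
python3 - <<'E'
from h import *
go((.598,-.027,.058),0)
E
```

```text
clock: 27.15
position: [0.5959, -0.0266, 0.0559]
ee_rot: [2.221, 2.219, 0.029]
force: [-0.2, 0.1, -1.6]
width: 0.129
tcp [ 0.5959 -0.0266  0.0559] jaw -0.001 tilt [ 0.014  0.012 -1.   ] shift [-0.01  0.05 -0.05] turn -0.01 j [-0.37  0.65  0.49  1.88 -0.46  0.72  0.39] t 27.15 F [-0.2  0.1 -1.6] w 11.8
```

```bash
python3 -m jog '[10,0,-0.18,-0.34,0,10,0,-0.24,-0.3,0,10,0,-0.29,-0.25,0,10,0,0,0,0]' 5
python3 - <<'E'
from h import *
p,M,s=tool();b=p+.012*M[:,2];v=b-[.5235,-.0265,.014];print(b.round(4),np.hypot(v[0],v[2]),np.degrees(np.arctan2(v[2],v[0])))
go((.5235,-.0265,.107),0)
E
```

```text
clock: 27.48
position: [0.5677, -0.0265, 0.092]
ee_rot: [2.22, 2.219, 0.031]
force: [-3.1, -1.5, -4.7]
width: 0.128
[ 0.5679 -0.0263  0.08  ] 0.07953994642940855 56.091015531807514
tcp [ 0.5677 -0.0265  0.092 ] jaw -0.0 tilt [ 0.016  0.012 -1.   ] shift [ 0.   -1.1  -0.39] turn -0.0 j [-0.41  0.56  0.52  1.93 -0.42  0.74  0.36] t 27.48 F [-3.1 -1.5 -4.7] w 11.7
```

Following the arc well (radius 79.5 mm, at 56°).

```bash
python3 -m jog '[10,0,-0.33,-0.19,0,10,0,-0.36,-0.12,0,10,0,-0.38,-0.05,0,10,0,0,0,0]' 5
python3 - <<'E'
from h import *
p,M,s=tool();b=p+.012*M[:,2];v=b-[.5235,-.0265,.014];print(b.round(4),np.hypot(v[0],v[2]),np.degrees(np.arctan2(v[2],v[0])))
go((.4961,-.0265,.101),0)
E
```

```text
clock: 27.82
position: [0.5284, -0.0264, 0.1077]
ee_rot: [2.214, 2.214, 0.042]
force: [-1.4, -1.0, -6.8]
width: 0.125
[ 0.5287 -0.0263  0.0957] 0.08182404471242405 86.37796079594409
tcp [ 0.5284 -0.0264  0.1077] jaw 0.0 tilt [ 0.026  0.012 -1.   ] shift [-0.   -0.81  0.15] turn 0.0 j [-0.44  0.48  0.55  2.02 -0.4   0.71  0.35] t 27.82 F [-1.4 -1.  -6.8] w 11.4
```

```bash
python3 -m jog '[10,0,-0.36,0.04,0,10,0,-0.3,0.09,0,10,0,-0.1,0.03,0,10,0,0,0,0]' 5
python3 - <<'E'
from h import *
p,M,s=tool();b=p+.012*M[:,2];v=b-[.5235,-.0265,.014];print(b.round(4),np.hypot(v[0],v[2]),np.degrees(np.arctan2(v[2],v[0])))
go((.4961,-.0265,.101),0)
E
```

```text
clock: 28.15
position: [0.5042, -0.0265, 0.1026]
ee_rot: [2.208, 2.209, 0.053]
force: [-3.3, -0.4, 4.6]
width: 0.128
[ 0.5047 -0.0264  0.0906] 0.07884807714206057 103.80918943307611
tcp [ 0.5042 -0.0265  0.1026] jaw 0.0 tilt [ 0.037  0.012 -0.999] shift [-0.   -0.2   0.03] turn 0.0 j [-0.45  0.45  0.54  2.09 -0.4   0.66  0.36] t 28.15 F [-3.3 -0.4  4.6] w 11.7
```

```bash
python3 -m jog '[10,0,-0.2,0.04,0,10,0,0,0,0]' 5; python3 -m jog '[10,0,-0.12,0.02,0,10,0,0,0,0]' 5
python3 -m jog '[10,0,-0.1,0.02,0]' 5;python3 -m jog '[10,0,0,0,0]' 5
```

```text
clock: 28.32
position: [0.498, -0.0265, 0.1008]
ee_rot: [2.206, 2.208, 0.056]
force: [-3.9, 0.8, 8.2]
width: 0.127
clock: 28.48
position: [0.4958, -0.0266, 0.1002]
ee_rot: [2.204, 2.206, 0.06]
force: [-1.5, -0.2, 3.4]
width: 0.128
clock: 28.57
position: [0.4946, -0.0266, 0.1]
ee_rot: [2.201, 2.203, 0.064]
force: [11.2, 1.6, 4.7]
width: 0.142
clock: 28.65
position: [0.4957, -0.0266, 0.1003]
ee_rot: [2.199, 2.202, 0.067]
force: [-2.6, -0.3, 0.7]
width: 0.132
```

The push was met by 11 N at the expected spot, so the bail is at its stop. Release, lift off, and check.

```bash
python3 -m jog '[30,0,0,0,0,30,0,0,0,0,30,0,0,0,0,30,0,0,-0.3,0,30,0,0.05,-0.7,0,30,0,0,-0.8,0,30,0,0,-0.8,0,30,-0.8,0,-0.5,0,30,-0.8,0.4,-0.1,0,30,-0.8,0.4,0,0,30,0,0,0,0,30,0,0,0,0]' 5
python3 - <<'E'
from h import *
im=get_image("wrist");c=camera_params("wrist");cv2.imwrite("pics/w11.png",im[:,:,::-1]);h=cv2.cvtColor(im,cv2.COLOR_RGB2HSV)
s2=get_image("side");cv2.imwrite("pics/s11.png",cv2.resize(s2[190:340,190:410],(792,540),interpolation=cv2.INTER_CUBIC)[:,:,::-1])
p,M,s=tool();print(p,s["force"])
print("sleeve z.089 expect x .4958:",rect(h[...,2]<60,c,.089,(0,0,640,300),200))
E
```

```text
clock: 29.65
position: [0.5182, -0.1264, 0.231]
ee_rot: [2.201, 2.214, 0.047]
force: [-0.5, 0.1, -0.7]
width: 0.326
[ 0.51782656 -0.12558119  0.23073561] [-0.92119601 -0.3348702  -0.46768293]
sleeve z.089 expect x .4958: [(array([ 0.4958, -0.0266], dtype=float32), np.float32(1.552), np.float32(0.0588), np.float32(0.0103), array([281.,  80.]))]
```

The sleeve measures (0.4958, -0.0266), exactly where the stop should be. I've reached the picture limit, so the stack check is numeric.

```bash
python3 - <<'E'
from h import *
im=cv2.imread("pics/w11.png");h=cv2.cvtColor(im,cv2.COLOR_BGR2HSV);c=camera_params("wrist")
for nm,x,y in(("R",.4985,-.0765),("L",.4985,.0235)):
    q=proj(c,[(x+a,y+b,.073) for a in(-.05,.05) for b in(-.025,.025)]);bx=[int(q[:,0].min()),max(0,int(q[:,1].min())),int(q[:,0].max()),int(q[:,1].max())]
    g=((h[...,0]>60)&(h[...,0]<125)&(h[...,1]>6)&(h[...,2]>40)).astype(np.uint8);k=np.zeros_like(g);k[bx[1]:bx[3],bx[0]:bx[2]]=1
    g=cv2.morphologyEx(g&k,cv2.MORPH_OPEN,np.ones((3,3)));g=cv2.morphologyEx(g,cv2.MORPH_CLOSE,np.ones((17,17)))
    print(nm,bx,rect(g,c,.073,None,800))
E
```

```text
R [213, 124, 359, 197] [(array([ 0.4982, -0.0785], dtype=float32), np.float32(3.125), np.float32(0.0825), np.float32(0.0425), array([287., 163.]))]
L [201, 0, 365, 46] [(array([0.4992, 0.0134], dtype=float32), np.float32(0.015), np.float32(0.0819), np.float32(0.0224), array([287.,  17.]))]
```

```bash
python3 -c "
from cell import *
print(sign_off())"
```

```text
the job is handed in; nothing more can be done
None
```

The carrier is packed and handed in, with the clock at about 30 s of the 72 s allowed. The separator plate lies on the two lower cartons with its rib up. The two loose cartons stand on the plate at ±50 mm, and the bail is over the stack at its stop.

**Last checks:**
- **Plate:** its centre was within about 2 mm of the carrier's centre. It was square to the carrier to about 0.01 rad.
- **Cartons, before the bail moved:** both were within about 2 to 3 mm of their seats and parallel to the rib.
- **Bail:** its sleeve measured (0.4958, -0.0266), within 0.5 mm of where the stop should put it. The final push met 11 N.

**Checks that were incomplete or disagreed:**
- **Cartons, after the bail moved:** I had used all 12 pictures, so this check was numeric only. The right carton was in place, though its measured width came out too large because its side wall was in view. The left carton was cut off by the image edge, so only its x position and direction could be confirmed.
- **Set-down forces:** the plate and the right carton each met a brief push of about 40 N through the held part as they seated. The left carton met about 9 N.
- **Other bench items:** I kept clear of the bystanders and the green and turquoise look-alikes, but did not re-measure them at the end.

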